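# Chill the sippy cup at setting five

### The job

Put the steel sippy cup (the one with the spout) in the mini fridge: slide the glass door open, stand the cup gently upright on the fridge floor and slide the door fully shut. Then turn the fridge dial clockwise to position 5, five clicks on from the off dot, and leave it resting in that click. Leave the tumbler and the jar in the fridge where they are.

Things in the scene. Friction and masses are not known exactly. Their poses are not given: they have to be found in the camera images.
- fridge: White chest-type mini fridge, fixed, 280 (its x) by 530 (its y) by 200 mm high; origin at the centre of its underside, z up; its -x side faces the robot. Its -y part has a well open at the top, covered by a glass door that slides on the top deck; a dial stands on the deck at its +y end. The deck (and rim of the well) is 200 mm above the origin.
- fridge_well (a point): Centre of the well's floor, 70 mm above the fridge's underside and 130 mm below the deck. The well is 190 by 190 mm with upright walls; its axes are those of the fridge. A lidded glass jar already stands in its far right corner (+x, -y).
- door_handle (a point): Middle of the handle on the glass door: an upright aluminium fin 70 mm long along the fridge's x, 14 mm thick along its y, at the centre of the door. This point is 236 mm above the fridge's underside, 24 mm above the door's cross rail, 17 mm below the fin's top. The door is 218 (x) by 200 (y) mm; the fin moves with it.
- door (a joint): Travel of the glass door in m along the fridge's +y: 0 shut (well covered), 0.18 at the open stop (well uncovered). It starts shut or up to 30 mm ajar. About 1.5 N of friction plus 4 N s/m; it stays where it is left.
- dial (a joint): Angle of the dial, rad, growing clockwise seen from above: 0 at the off dot (position 0), then a sprung detent (click) each 0.5236 rad (30 degrees): position 5 is 2.618, the last is position 8 (4.19); stops just beyond both ends. Starts in one of positions 0 to 3. The detent holds with about 0.05 N m and draws a released dial into the nearest click.
- dial_grip (a point): On the dial's upright axis, 30 mm above the deck, at (-50, 200) mm in the fridge's x, y. The dial: a grey disc 66 mm across and 7 mm high with an upright bar grip 56 mm long, 14 mm thick, top 43 mm above the deck. The bar lies along this point's x axis (it turns with the dial); +x is the pointer end, with a small nose and a black line.
- dial_marks (a point): Centre of the black marks round the dial, on the deck; axes those of the fridge. A round dot marks off, 120 degrees counter-clockwise (from above) from the fridge's +x; from it 8 ticks go round clockwise, 30 degrees apart, at 45 to 54 mm radius. Tick 5 (30 degrees clockwise from +x) is twice as long as the others.
- cup_center (a point): Centre of the steel sippy cup, 50 mm above its underside: a steel cylinder 58 mm in diameter up to 76 mm, a closed lid at 84 mm and a spout on it (24 by 12 mm, top at 100 mm). About 0.18 kg. z is its upright axis. It stands on a fixed round bamboo tray (270 mm across, floor 8 mm and lip 16 mm above the counter), 120 mm from the tumbler; either may be the nearer.
- cup: The same sippy cup; origin at the centre of its underside.
- tumbler: Bystander: plain open steel tumbler, 66 mm wide and 92 mm high, no lid or spout; origin at the centre of its underside. Stands on the same tray.
- yoghurt_jar: Bystander: lidded glass jar, 48 mm wide and 58 mm high, standing in the well at about (55, -200) mm in the fridge's x, y; origin at the centre of its underside.
There are look-alikes about, which are no part of the job. What is shaped like the cup but green or red is not meant.

How it is judged:
On the way, in this order (a step that is already met when the one before it is completed fails the run):
1. the glass door is slid open (value of joint door above 0.1 m), for 0.1 s.
2. the sippy cup stands upright on the fridge floor, let go (x of cup_center in the frame of fridge between -0.08 and 0.08 m and y of cup_center in the frame of fridge between -0.22 and -0.06 m and z of cup_center in the frame of fridge between 0.112 and 0.128 m and angle between cup_center's own z axis and vertical below 0.12 rad and contact force between the fingers and cup below 0.1 N), for 0.3 s.
3. the glass door is shut again (value of joint door below 0.008 m), for 0.2 s.
4. the dial is at position 5 (value of joint dial between 2.448 and 2.788 rad), for 0.3 s.
At the end, for the whole second after the job is handed in: The sippy cup stands upright (within 7 degrees) on the floor of the fridge's well, at rest and let go; the glass door is shut to within 8 mm; the dial rests at position 5 (2.618 rad, within 0.17 rad, a third of a click) (all of step 2 and all of step 4 and value of joint door below 0.008 m and velocity of joint dial between -0.05 and 0.05 rad/s and linear speed of cup below 0.02 m/s); the robot touches nothing.
It fails at once if the cup is let fall (faster than 0.5 m/s with no finger on it) (linear speed of cup above 0.5 m/s and contact force between the fingers and cup below 0.1 N).
It fails at once if the tumbler or the jar in the fridge is pushed more than 30 mm from its place (distance of any of tumbler, yoghurt_jar from where it was at the start of the episode above 0.03 m).
It also fails if it takes over 72 s, if anything falls off the work surface, if the arm or the gripper's body presses on something with over 40 N, if the wrist force passes 120 N, or if a joint passes its speed limit or range.

### The arm

A 6-joint arm with a two-finger parallel gripper is mounted at the origin on the work surface. World frame = base frame: x ahead of the robot, y to its left, z up, the work surface at z = 0. Lengths are in m, angles in rad, forces in N, time in s.
With the tool pointing down it reaches from about 0.375 to 0.825 m from the base axis. Payload 5.5 kg.
Tool frame: the origin (TCP) lies midway between the tips of the shut fingers; the grasp point (between the pads) lies 19 mm behind it; z points along the fingers, y is the line along which they close (so a half turn about z gives the same grasp; the last joint's range is limited). The gripper opens to 85 mm and grips with 20 to 120 N. Pads are 22 mm wide; open, the fingers measure 114 mm over their backs; the gripper's body (76 mm by 85 mm) begins 54 mm behind the grasp point. The pads swing forward as they close: fully open they stand 13 mm farther back than shut.
Start: joints at [1.32, 0.314, -0.047, 1.21, 0, 1.571], TCP at [0.149, 0.581, 0.231] pointing down, gripper open.
Joint ranges: [-2.67, 2.67], [-0.69, 1.73], [-1.03, 1.25], [-2.08, 2.16], [-1.42, 1.45], [-3.14, 3.14]. Speed limits (rad/s): [2.39, 2.39, 3.01, 3.14, 3.14, 3.14].

### API

Orientations are given as a rotation vector (axis times angle).
In Python, from cell import bot gives the robot as it stands.
- The arm moves only by the tool send_rows, never from a script. Its argument "plan" is a list of rows, each a list of 7 numbers: the finger opening in cm, from 0 to 8.54, then the shift along the world's x, y, z in cm, then the turn, a rotation vector about the world's x, y, z in rad. A call has 1 to 12 rows; each row shifts and turns the commanded pose from where the row before left it; what a row does not reach is not made up. A row lasts 1/8 s, in which the tool goes at most 62.5 mm and 10.7 degrees, less where a joint would pass 70% of its speed; a pose out of reach is approached as far as the arm can. A call is refused whole if a number of a shift passes 6.25 or a number of a turn 0.188, either way. A call with a gripper value outside its range is refused whole. The fingers move at their own pace and stop on an object; "newtons" is the grip in N (left out, the last holds). Time passes only in rows, so rows that do not move let the fingers close. It gives the time, the measured TCP pose, the force, the opening and the grip force at its end, in the units of the state.
- bot.observe(): the state, without advancing time (a new reading comes with each control period).
- bot.camera(name): name is "scene" or "top" or "wrist"; returns a dict with "image" (400x640x3 uint8, red, green, blue), "fx", "fy", "cx", "cy" (pixels), "R" (3x3) and "t" (3): a world point X has camera coordinates R X + t; the wrist camera has in their place "T_tool_cam" (4x4, takes a point from camera to tool coordinates, whose origin is the TCP and whose axes are the flange's). Camera axes: x right, y down, z forward; pixel columns grow to the right and rows downward; lengths in m; the calibration is good to about 2 mm. The wrist camera is an equidistant fisheye: a pixel r from the principal point sees the ray r / f radians off the axis. A picture is of the moment at which its call begins: read the wrist's pose just before it. There is no depth.
- bot.finish_job(): hands the job in; it is judged then, once.
The state is a dict: "time": time; "q": joint angles; "joint_vel": joint speeds; "joint_torque": joint torques, N m; "ee_pos": TCP position; "eef_rot": TCP orientation; "contact_force": force on the tool from outside, world axes, zero at the start; "moment": the same for the moment, N m; "opening": finger opening in m; "grip_force": force on a finger pad.
Only numpy, scipy, OpenCV 4.12 (cv2) and the standard library are available. Lean on these libraries where they do the work, as an engineer would, in place of code of your own. Each camera call takes 0.05 s, during which the arm holds its last target. There are 200 camera calls.

## Working session

There is one attempt and no reset: what is moved stays moved. The work goes in short steps, Python scripts to look and compute and a tool call to move; the robot and the scene stay as the last step left them, time stands still between calls to the robot, and variables do not carry over. Pictures are saved under pics/ and viewed, at most 10 in all, crops included, and the job is handed in when it is done.

Besides the shell and the picture viewer there is one more tool, called after "Call:" by a JSON object that holds its "fn" and its "kwargs", one argument or row to a line. send_rows: Moves the arm, as the interface text tells. Its arguments: {"type":"object","properties":{"plan":{"type":"array","items":{"type":"array","items":{"type":"number"}}},"newtons":{"type":"number"}},"required":["plan"]}

```bash
mkdir -p pics
python3 - <<'E'
from cell import bot
import cv2,numpy as np
o=bot.observe();print({k:np.round(v,3) for k,v in o.items()})
for n in("top","scene"):
    c=bot.camera(n);cv2.imwrite(f"pics/{n}0.png",c["image"][:,:,::-1]);print(n,c["fx"],c["fy"],c["cx"],c["cy"],np.round(c["R"],4).tolist(),np.round(c["t"],4))
    np.savez(f"{n}.npz",**{k:c[k] for k in("fx","fy","cx","cy","R","t")})
E
```

```text
{'time': np.float64(0.0), 'q': array([ 1.32 ,  0.314, -0.048,  1.21 , -0.   ,  1.571]), 'joint_vel': array([ 0.001, -0.   ,  0.001,  0.001, -0.   , -0.001]), 'joint_torque': array([-3.0000e-03, -5.3959e+01,  3.3976e+01,  1.9000e-02,  0.0000e+00,
        0.0000e+00]), 'ee_pos': array([0.149, 0.581, 0.23 ]), 'eef_rot': array([-3.930e-01, -3.117e+00,  3.000e-03]), 'contact_force': array([-0.553, -0.156, -0.5  ]), 'moment': array([-0.024,  0.037, -0.046]), 'grip_force': np.float64(0.0), 'opening': np.float64(0.085)}
top 383.2316568486271 383.2316568486271 321.8231906938559 198.86239115982244 [[-0.0196, -0.9997, 0.0177], [-0.9889, 0.0168, -0.1477], [0.1473, -0.0204, -0.9889]] [-0.1237  0.4948  1.4972]
scene 424.4470277214937 424.4470277214937 318.5914432540479 198.80308754769266 [[0.5356, 0.8445, -0.0069], [0.793, -0.5057, -0.3397], [-0.2904, 0.1764, -0.9405]] [-0.1618 -0.3573  1.8375]
```

View pics/top0.png

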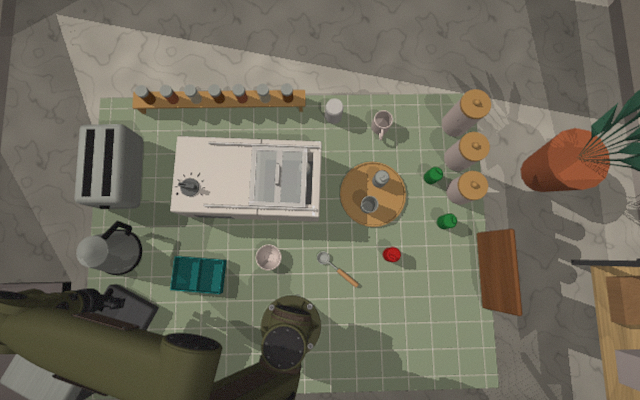

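View pics/scene0.png

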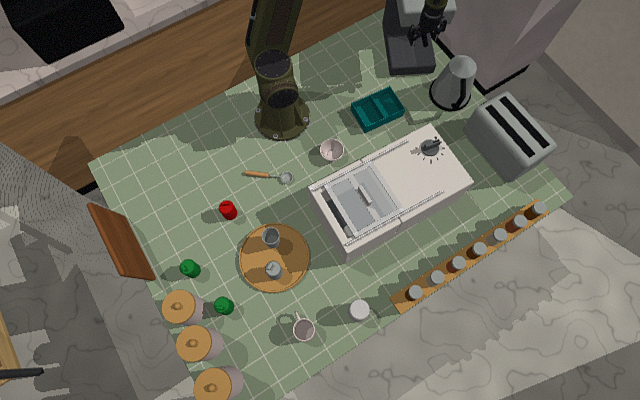

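Top view: fridge spans about (172–321, 137–217), dial at (190,186), handle near (279,175). Candidates for the cup are the two steel things on the tray at top (382,178) and (369,205); the green ones (433,175), (446,221) and the red one (392,254) are look-alikes. I'll enlarge the tray and the fridge in one composite.

Run:
```python
import cv2,numpy as np
t=cv2.imread("pics/top0.png");s=cv2.imread("pics/scene0.png")
r=lambda im,x,y,w,h,k:cv2.resize(im[y:y+h,x:x+w],(w*k,h*k),interpolation=cv2.INTER_CUBIC)
a=np.hstack([r(t,340,155,80,60,5),r(s,235,215,80,60,5)])   # 800x300
b=np.hstack([r(t,165,130,160,100,3)[:300,:480],r(s,395,120,80,75,4)]) # 480+320
cv2.imwrite("pics/crop1.png",np.vstack([a,b]))
```

```text
(no output)
```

View pics/crop1.png

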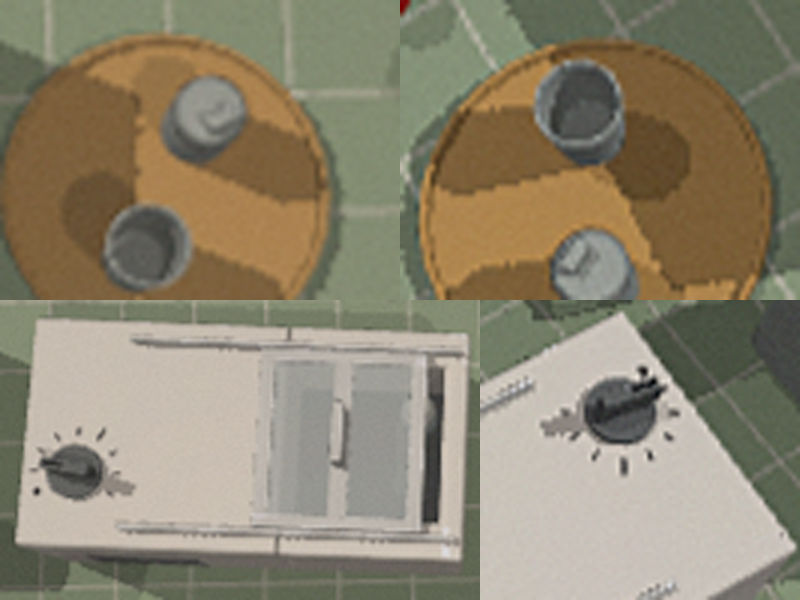

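The cup is top (382,177) / scene (273,268): closed lid with a spout; the other (369,205) is the open tumbler. The door is slightly ajar, and the dial pointer sits roughly one or two ticks past the dot. Now I'll fit the fridge pose and locate the cup.

```bash
cat > h.py <<'E'
import numpy as np,cv2
from scipy.optimize import least_squares
from cell import bot
def cal(n): return dict(np.load(f"{n}.npz"))
def proj(c,X):
    X=np.atleast_2d(X)@c["R"].T+c["t"]; return X[:,:2]/X[:,2:]*c["fx"]+[c["cx"],c["cy"]]
def atz(c,uv,z):
    d=c["R"].T@np.array([(uv[0]-c["cx"])/c["fx"],(uv[1]-c["cy"])/c["fy"],1]); o=-c["R"].T@c["t"]
    return o+d*(z-o[2])/d[2]
def fr(p,P):
    P=np.atleast_2d(P).astype(float); c,s=np.cos(p[2]),np.sin(p[2])
    return np.c_[p[0]+c*P[:,0]-s*P[:,1],p[1]+s*P[:,0]+c*P[:,1],P[:,2]]
E
python3 - <<'E'
from h import *
T,S=cal("top"),cal("scene")
K=np.array([[.14,.265,.2],[.14,-.265,.2],[-.14,-.265,.2],[-.14,.265,.2]])
ut=np.array([[177.3,136.8],[321.5,142],[319.5,215.5],[171,211.3]])
us=np.array([[474.2,182],[346,251],[309.5,187],[431.5,123.5]])
f=lambda p:np.r_[(proj(T,fr(p,K))-ut).ravel(),(proj(S,fr(p,K))-us).ravel()]
c0=np.mean([atz(T,u,.2) for u in ut],0)
r=least_squares(f,[c0[0],c0[1],0.]);print("fridge",r.x,np.round(r.fun,1))
p=r.x;np.save("fridge.npy",p)
print("cup top",atz(T,(381.9,176),.092),"scene",atz(S,(273.4,266.7),.092))
print("tum top",atz(T,(369.4,203),.1),"scene",atz(S,(271.3,235),.1))
img=np.vstack([0]) if 0 else None
t=cv2.imread("pics/top0.png");s=cv2.imread("pics/scene0.png")
k=5
def ov(im,C,x,y,w,h,k,segs):
    o=cv2.resize(im[y:y+h,x:x+w],(w*k,h*k),interpolation=cv2.INTER_CUBIC)
    for seg in segs:
        q=((proj(C,seg)+.5-[x,y])*k).astype(int);cv2.polylines(o,[q],False,(0,0,255),1)
    return o
a=np.linspace(0,2*np.pi,40)
dl=lambda r,z:fr(p,np.c_[-.05+r*np.cos(a),.2+r*np.sin(a),0*a+z])
dot=fr(p,[[-.05,.2,.2],[-.05+.05*np.cos(2.094),.2+.05*np.sin(2.094),.2]])
t5=fr(p,[[-.05,.2,.2],[-.05+.06*np.cos(.5236),.2-.06*np.sin(.5236),.2]])
hb=[fr(p,[[-.035,-.14+d,.253],[.035,-.14+d,.253]]) for d in(0,.01,.02,.03)]
segs=[fr(p,K[[0,1,2,3,0]]),dl(.033,.207),dot,t5]+hb
cv2.imwrite("pics/ov.png",np.vstack([ov(t,T,165,130,160,100,5,segs)[:490],ov(s,S,305,120,175,0+1,4,segs)[:0].reshape(0,800,3) if 0 else np.zeros((10,800,3),np.uint8)]))
E
```

```text
fridge [ 0.55931222  0.14036463 -0.05625319] [-1.2 -2.2 -0.1 -1.5 -1.   1.1 -2.3 -0.4  0.   0.  -0.2  2.6 -3.5 -1.
 -1.7 -1.7]
cup top [ 0.57073943 -0.36821356  0.092     ] scene [ 0.56772634 -0.3596166   0.092     ]
tum top [ 0.46402246 -0.31403314  0.1       ] scene [ 0.46456678 -0.30722805  0.1       ]
```

View pics/ov.png

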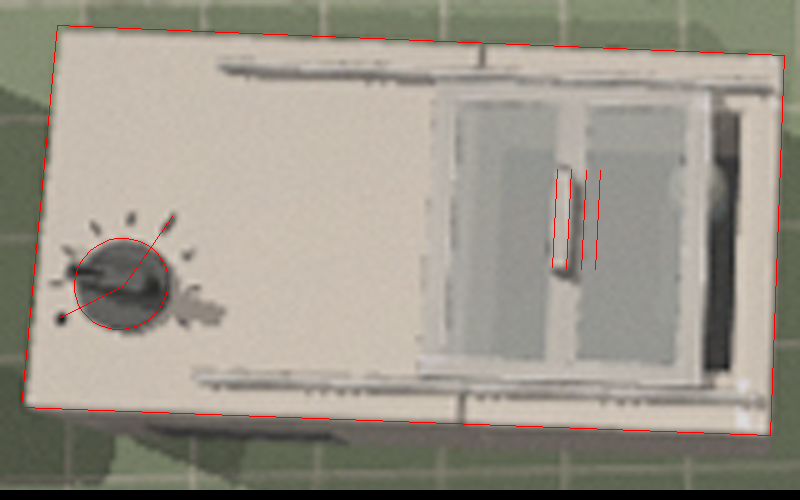

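Overlay fits the fridge. Fridge is at (0.559, 0.140), yaw -0.056; the fin is at travel ≈ 0.025, the cup ≈ (0.57, -0.365), and cup–tumbler distance measures 0.120 as given. Now I'll move above the fin.

Call:
{"fn": "send_rows", "kwargs": {
  "plan": [
    [5,2.9,-4,1.5,0,0,0.016],
    [5,2.9,-4,1.5,0,0,0.016],
    [5,2.9,-4,1.5,0,0,0.016],
    [5,2.9,-4,1.5,0,0,0.016],
    [5,2.9,-4,1.5,0,0,0.016],
    [5,2.9,-4,1.5,0,0,0.016],
    [5,2.9,-4,0,0,0,0.016],
    [5,2.9,-4,0,0,0,0.016],
    [5,2.9,-4,0,0,0,0.016],
    [5,2.9,-4,0,0,0,0.016],
    [5,2.9,-4,0,0,0,0.016],
    [5,2.9,-4,0,0,0,0.016]
  ]
}}

```text
time: 1.6
ee_pos: [0.4975, 0.0997, 0.321]
eef_rot: [-0.092, -3.14, -0.0]
contact_force: [0.8, -0.4, -0.8]
opening: 0.05
grip_force: 0.0
```

Call:
{"fn": "send_rows", "kwargs": {
  "plan": [
    [5,2.8,-3.8,0,0,0,0],
    [5,2.8,-3.8,0,0,0,0],
    [5,0,0,0,0,0,0],
    [5,0,0,0,0,0,0]
  ]
}}

```text
time: 2.1
ee_pos: [0.5524, 0.0254, 0.3209]
eef_rot: [-0.093, -3.139, -0.001]
contact_force: [0.6, 0.2, -0.2]
opening: 0.05
grip_force: 0.0
```

```bash
cat >> h.py <<'E'
from scipy.spatial.transform import Rotation as Rn
def wcam(name):
    o=bot.observe();c=bot.camera("wrist");cv2.imwrite(f"pics/{name}.png",c["image"][:,:,::-1])
    W=np.eye(4);W[:3,:3]=Rn.from_rotvec(o["eef_rot"]).as_matrix();W[:3,3]=o["ee_pos"]
    np.savez(f"{name}.npz",M=W@c["T_tool_cam"],f=c["fx"],c=[c["cx"],c["cy"]]);return o
def watz(name,uv,z):
    d=np.load(f"{name}.npz");v=np.array(uv)-d["c"];r=np.hypot(*v);a=r/d["f"]
    ray=d["M"][:3,:3]@np.r_[v/max(r,1e-9)*np.sin(a),np.cos(a)];o=d["M"][:3,3];return o+ray*(z-o[2])/ray[2]
def wproj(name,X):
    d=np.load(f"{name}.npz");P=(np.atleast_2d(X)-d["M"][:3,3])@d["M"][:3,:3]
    r=np.hypot(P[:,0],P[:,1]);a=np.arctan2(r,P[:,2]);return d["c"]+P[:,:2]/r[:,None]*(a*d["f"])[:,None]
E
python3 - <<'E'
from h import *
o=wcam("w1");M=Rn.from_rotvec(o["eef_rot"]).as_matrix()
print(o["time"],o["ee_pos"],np.round(M,3),np.round(o["q"],3),o["contact_force"])
p=np.load("fridge.npy")
K=np.array([[.14,-.265,.2],[-.14,-.265,.2]])
print(wproj("w1",fr(p,np.r_[K,[[-.035,-.115,.253],[.035,-.115,.253]]])))
E
```

```text
2.1 [0.55237944 0.0253991  0.3208525 ] [[-0.998  0.059 -0.001]
 [ 0.059  0.998  0.   ]
 [ 0.001  0.    -1.   ]] [0.046 0.206 0.014 1.381 0.    0.105] [ 0.56428897  0.24476395 -0.24924763]
[[184.61109723 305.71695278]
 [148.60703148  44.87271253]
 [313.59781635 165.19586496]
 [313.85059186 253.57558949]]
```

View pics/w1.png

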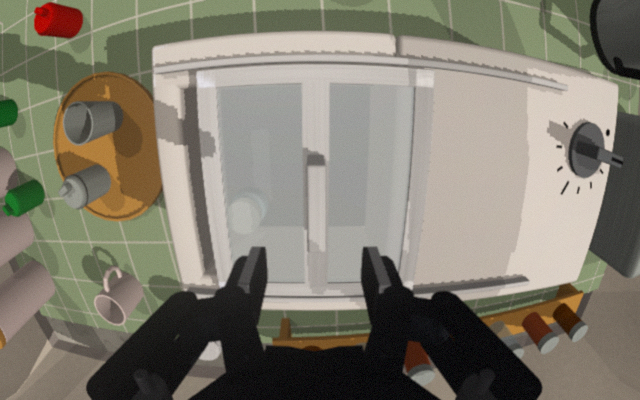

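The wrist picture shows the fin at (316, 160–270), centred between the fingers, and its predicted position matches. Descend, grip lightly and slide.

Call:
{"fn": "send_rows", "kwargs": {
  "plan": [
    [5,0,0,-3.2,0,0,0],
    [5,0,0,-3.2,0,0,0],
    [5,0,0,-3.2,0,0,0],
    [5,0,0,0,0,0,0],
    [1,0,0,0,0,0,0],
    [1,0,0,0,0,0,0],
    [1,0,0,0,0,0,0],
    [1,0,0,0,0,0,0]
  ],
  "newtons": 25
}}

```text
time: 3.15
ee_pos: [0.5539, 0.0256, 0.2272]
eef_rot: [0.092, 3.137, 0.002]
contact_force: [-1.1, 2.3, 6.7]
opening: 0.0133
grip_force: 27.5
```

Call:
{"fn": "send_rows", "kwargs": {
  "plan": [
    [1,0.11,1.95,0,0,0,0],
    [1,0.11,1.95,0,0,0,0],
    [1,0.11,1.95,0,0,0,0],
    [1,0.11,1.95,0,0,0,0],
    [1,0.11,1.95,0,0,0,0],
    [1,0.11,1.95,0,0,0,0],
    [1,0.11,1.95,0,0,0,0],
    [1,0.11,1.5,0,0,0,0],
    [1,0,0,0,0,0,0],
    [1,0,0,0,0,0,0]
  ]
}}

```text
time: 4.4
ee_pos: [0.5622, 0.1778, 0.2272]
eef_rot: [0.091, 3.138, 0.003]
contact_force: [-3.3, 1.8, 7.5]
opening: 0.0133
grip_force: 27.6
```

Call:
{"fn": "send_rows", "kwargs": {
  "plan": [
    [4,0,0,0,0,0,0],
    [4,0,0,0,0,0,0],
    [4,0,0,4.5,0,0,0],
    [8.54,0,0,4.5,0,0,0],
    [8.54,0,-5.4,0,0,0,0],
    [8.54,0,-5.4,0,0,0,0],
    [8.54,0,-5.4,0,0,0,0],
    [8.54,0,-5.4,0,0,0,0],
    [8.54,0,-5.4,0,0,0,0],
    [8.54,0,-5.4,0,0,0,0],
    [8.54,0,-5.4,0,0,0,0],
    [8.54,0.7,-5.4,0,0,0,0]
  ]
}}

```text
time: 5.9
ee_pos: [0.5683, -0.2573, 0.3155]
eef_rot: [0.093, 3.14, -0.0]
contact_force: [2.0, 0.2, 0.4]
opening: 0.0855
grip_force: 0.0
```

Call:
{"fn": "send_rows", "kwargs": {
  "plan": [
    [8.54,0,-5.4,-2,0,0,0],
    [8.54,0,-5.4,-4,0,0,0],
    [8.54,0,0,0,0,0,0],
    [8.54,0,0,0,0,0,0]
  ]
}}

```text
time: 6.4
ee_pos: [0.5685, -0.3595, 0.2579]
eef_rot: [-0.093, -3.14, -0.001]
contact_force: [-0.2, 0.3, 1.1]
opening: 0.0854
grip_force: 0.0
```

Run:
```python
from h import *
o=wcam("w2")
print(o["time"],o["ee_pos"],np.round(o["q"],3))
print(wproj("w2",[[.57,-.365,.092],[.464,-.311,.1]]))
```

```text
6.4 [ 0.56846067 -0.35952788  0.25789992] [-0.564  0.45   0.209  1.331  0.    -0.505]
[[308.33015048 177.5313534 ]
 [357.92089456  70.44201011]]
```

View pics/w2.png

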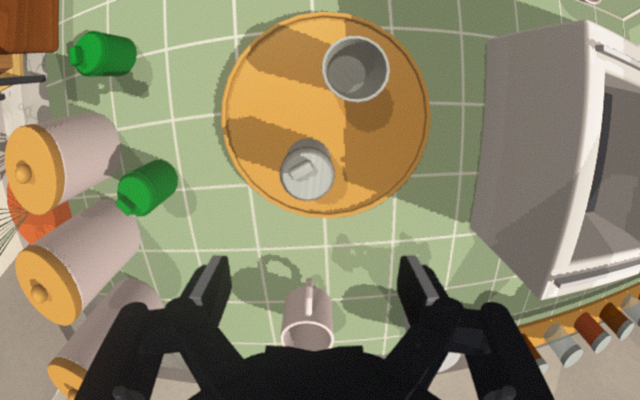

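The cup's lid with spout is at (307,174), 3 px from the prediction, so the cup is at ≈ (0.567, -0.366); the tumbler at (356,67) is clear of the fingers. Descend and grip.

Call:
{"fn": "send_rows", "kwargs": {
  "plan": [
    [8.54,-0.1,-0.65,-2,0,0,0],
    [8.54,0,0,-4,0,0,0],
    [8.54,0,0,-4,0,0,0],
    [8.54,0,0,-4,0,0,0],
    [8.54,0,0,-4,0,0,0],
    [8.54,0,0,-3,0,0,0],
    [8.54,0,0,0,0,0,0],
    [5,0,0,0,0,0,0],
    [5,0,0,0,0,0,0],
    [5,0,0,0,0,0,0],
    [5,0,0,0,0,0,0]
  ],
  "newtons": 30
}}

```text
time: 7.82
ee_pos: [0.5694, -0.3667, 0.0509]
eef_rot: [0.092, 3.136, -0.002]
contact_force: [0.4, 2.1, 6.8]
opening: 0.0571
grip_force: 31.8
```

Call:
{"fn": "send_rows", "kwargs": {
  "plan": [
    [5,0,0,2,0,0,0],
    [5,0,0,4,0,0,0],
    [5,0,0,4,0,0,0],
    [5,0,0,4,0,0,0],
    [5,0,0,4,0,0,0],
    [5,0,0,4,0,0,0],
    [5,-0.5,3,3,0,0,0],
    [5,-0.6,4,0,0,0,0],
    [5,-0.6,4.5,0,0,0,0],
    [5,-0.6,4.5,0,0,0,0],
    [5,-0.6,4.5,0,0,0,0],
    [5,-0.6,4.5,0,0,0,0]
  ]
}}

```text
time: 9.32
ee_pos: [0.5324, -0.1147, 0.2991]
eef_rot: [0.093, 3.139, -0.0]
contact_force: [0.5, -0.3, -0.8]
opening: 0.0571
grip_force: 32.7
```

Call:
{"fn": "send_rows", "kwargs": {
  "plan": [
    [5,-0.6,4.5,0,0,0,0],
    [5,-0.6,4.5,0,0,0,0],
    [5,-0.5,3.4,0,0,0,0],
    [5,0,0,0,0,0,0],
    [5,0,0,0,0,0,0]
  ]
}}

```text
time: 9.95
ee_pos: [0.5159, 0.0077, 0.2987]
eef_rot: [0.092, 3.139, -0.001]
contact_force: [-0.2, 0.0, -0.5]
opening: 0.0568
grip_force: 32.8
```

Run:
```python
from h import *
o=wcam("w3")
p=np.load("fridge.npy")
print(o["time"],o["ee_pos"],o["opening"],o["contact_force"])
im=cv2.imread("pics/w3.png")
W=np.array([[.095,-.045,.2],[.095,-.235,.2],[-.095,-.235,.2],[-.095,-.045,.2],[.095,-.045,.2]])
for z in(.2,.07):
    W[:,2]=z;q=wproj("w3",fr(p,W));cv2.polylines(im,[q.astype(int)],False,(0,0,255),1)
cv2.imwrite("pics/w3o.png",im)
```

```text
9.95 [0.51585185 0.00766305 0.29873676] 0.05678503594457462 [-0.20077461  0.03038833 -0.47439078]
```

View pics/w3o.png

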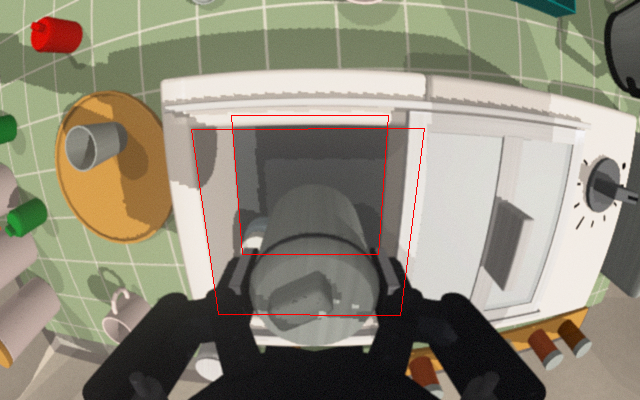

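The cup hangs over the well, with the jar visible at (255,233), the door clear at right, and the well outline matching. Lower.

Call:
{"fn": "send_rows", "kwargs": {
  "plan": [
    [5,0,0,-2,0,0,0],
    [5,0,0,-3,0,0,0],
    [5,0,0,-3,0,0,0],
    [5,0,0,-3,0,0,0],
    [5,0,0,-3,0,0,0],
    [5,0,0,-2,0,0,0],
    [5,0,0,-1,0,0,0],
    [5,0,0,-0.6,0,0,0],
    [5,0,0,0,0,0,0],
    [5,0,0,0,0,0,0]
  ]
}}

```text
time: 11.25
ee_pos: [0.5164, 0.008, 0.1229]
eef_rot: [0.092, 3.139, 0.0]
contact_force: [-0.9, 0.4, -2.0]
opening: 0.0569
grip_force: 32.8
```

Call:
{"fn": "send_rows", "kwargs": {
  "plan": [
    [5,0,0,-0.3,0,0,0],
    [5,0,0,-0.3,0,0,0],
    [5,0,0,-0.2,0,0,0],
    [5,0,0,0,0,0,0],
    [5,0,0,0,0,0,0]
  ]
}}

```text
time: 11.88
ee_pos: [0.5157, 0.008, 0.1141]
eef_rot: [-0.092, -3.14, 0.0]
contact_force: [-0.6, 0.8, -2.0]
opening: 0.0571
grip_force: 32.8
```

Call:
{"fn": "send_rows", "kwargs": {
  "plan": [
    [5,0,0,-0.1,0,0,0],
    [5,0,0,-0.1,0,0,0],
    [5,0,0,0,0,0,0],
    [5,0,0,0,0,0,0]
  ]
}}

```text
time: 12.38
ee_pos: [0.5159, 0.008, 0.1129]
eef_rot: [0.092, 3.14, 0.0]
contact_force: [-2.2, -0.5, 4.8]
opening: 0.0573
grip_force: 33.3
```

The floor is touched (+4.8 N at the expected height). Release and rise.

Call:
{"fn": "send_rows", "kwargs": {
  "plan": [
    [6.5,0,0,0,0,0,0],
    [8.54,0,0,0,0,0,0],
    [8.54,0,0,0,0,0,0],
    [8.54,0,0,0,0,0,0],
    [8.54,0,0,1,0,0,0],
    [8.54,0,0,3,0,0,0],
    [8.54,0,0,4,0,0,0],
    [8.54,0,0,4,0,0,0],
    [8.54,0,0,4,0,0,0],
    [8.54,0,0,4,0,0,0],
    [8.54,0,0,1,0,0,0],
    [8.54,0,0,0,0,0,0]
  ]
}}

```text
time: 13.88
ee_pos: [0.516, 0.008, 0.3227]
eef_rot: [0.092, 3.139, 0.0]
contact_force: [-0.5, 0.3, -0.3]
opening: 0.0853
grip_force: 0.0
```

Run:
```python
from h import *
o=wcam("w4");p=np.load("fridge.npy")
print(o["time"],o["ee_pos"],o["opening"])
print(wproj("w4",fr(p,[[-.035,-.135,.154],[-.035,.037,.253],[.035,.037,.253]])))
```

```text
13.875 [0.51601922 0.00802105 0.32269252] 0.08529035405605104
[[313.20851536 175.50788931]
 [513.27812604 208.63954659]
 [495.4214869  277.52544918]]
```

View pics/w4.png

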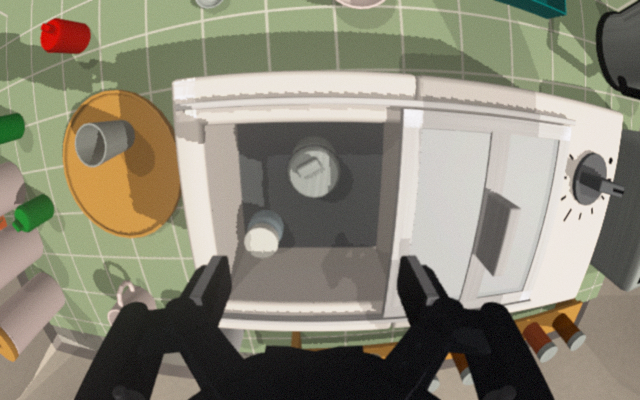

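The cup stands upright at (314,170), the jar is undisturbed at (264,233), and the fin at (505,237) is as predicted. Go and shut the door.

Call:
{"fn": "send_rows", "kwargs": {
  "plan": [
    [5,1.2,4.3,0,0,0,0],
    [5,1.2,4.3,0,0,0,0],
    [5,1.1,4.2,0,0,0,0],
    [5,1.1,4.2,0,0,0,0],
    [5,0,0,-2,0,0,0],
    [5,0,0,-4,0,0,0],
    [5,0,0,-3.5,0,0,0],
    [5,0,0,0,0,0,0],
    [1,0,0,0,0,0,0],
    [1,0,0,0,0,0,0],
    [1,0,0,0,0,0,0],
    [1,0,0,0,0,0,0]
  ],
  "newtons": 25
}}

```text
time: 15.42
ee_pos: [0.5627, 0.1784, 0.2288]
eef_rot: [0.092, 3.137, 0.002]
contact_force: [-0.5, 1.2, 5.3]
opening: 0.0138
grip_force: 27.7
```

Call:
{"fn": "send_rows", "kwargs": {
  "plan": [
    [1,-0.11,-1.9,0,0,0,0],
    [1,-0.11,-2,0,0,0,0],
    [1,-0.11,-2,0,0,0,0],
    [1,-0.11,-2,0,0,0,0],
    [1,-0.11,-2,0,0,0,0],
    [1,-0.11,-2,0,0,0,0],
    [1,-0.11,-2,0,0,0,0],
    [1,-0.11,-2,0,0,0,0],
    [1,-0.05,-1,0,0,0,0],
    [1,-0.04,-0.4,0,0,0,0],
    [1,0,0,0,0,0,0]
  ]
}}

```text
time: 16.8
ee_pos: [0.5531, 0.0043, 0.2288]
eef_rot: [0.093, 3.137, -0.001]
contact_force: [-1.4, -1.2, 6.0]
opening: 0.0135
grip_force: 27.9
```

Call:
{"fn": "send_rows", "kwargs": {
  "plan": [
    [1,-0.02,-0.3,0,0,0,0],
    [1,-0.02,-0.3,0,0,0,0],
    [1,0,0,0,0,0,0],
    [1,0,0,0,0,0,0]
  ]
}}

```text
time: 17.3
ee_pos: [0.5529, 0.0011, 0.2288]
eef_rot: [0.09, 3.137, 0.007]
contact_force: [0.6, 7.9, 4.7]
opening: 0.0135
grip_force: 27.8
```

Stopped at the shut end (7.9 N). Release and go above the dial.

Call:
{"fn": "send_rows", "kwargs": {
  "plan": [
    [5,0,0,0,0,0,0],
    [5,0,0,0,0,0,0],
    [5,0,0,3,0,0,0],
    [5,0,0,5,0,0,0],
    [5,-0.4,4.5,4,0,0,0],
    [5,-0.4,5,0,0,0,0],
    [5,-0.4,5,0,0,0,0],
    [5,-0.4,5,0,0,0,0],
    [5,-0.4,5,0,0,0,0],
    [5,-0.4,5,0,0,0,0],
    [5,-0.4,4.7,0,0,0,0],
    [5,-0.4,0,0,0,0,0]
  ]
}}

```text
time: 18.8
ee_pos: [0.519, 0.3436, 0.3458]
eef_rot: [-0.087, -3.139, 0.001]
contact_force: [0.8, -0.9, -0.3]
opening: 0.0501
grip_force: 0.0
```

Call:
{"fn": "send_rows", "kwargs": {
  "plan": [
    [5,0,0,0,0,0,0],
    [5,0,0,0,0,0,0]
  ]
}}

```text
time: 19.05
ee_pos: [0.5199, 0.3398, 0.3473]
eef_rot: [0.095, 3.14, -0.001]
contact_force: [-0.1, -0.9, 0.0]
opening: 0.0502
grip_force: 0.0
```

Run:
```python
from h import *
o=wcam("w5");p=np.load("fridge.npy")
print(o["time"],o["ee_pos"],np.round(o["q"],3))
im=cv2.imread("pics/w5.png");x,y=150,80;k=2.5
o=cv2.resize(im[y:y+230,x:x+310],None,fx=k,fy=k,interpolation=cv2.INTER_CUBIC)
def dr(P,col):
    q=((wproj("w5",fr(p,P))+.5-[x,y])*k).astype(int);cv2.polylines(o,[q],False,col,1)
a=np.linspace(0,2*np.pi,50)
dr(np.c_[-.05+.033*np.cos(a),.2+.033*np.sin(a),0*a+.207],(0,0,255))
for n in range(9):
    t=np.deg2rad(120-30*n);u=np.array([np.cos(t),np.sin(t)])
    for z,r0,r1,col in((.2,.045,.054,(255,0,0)),):
        dr([[-.05+r0*u[0],.2+r0*u[1],z],[-.05+r1*u[0],.2+r1*u[1],z]],col)
    if n<4: dr([[-.05-.028*u[0],.2-.028*u[1],.243],[-.05+.034*u[0],.2+.034*u[1],.243]],(0,255,60*n))
cv2.imwrite("pics/w5o.png",o)
```

```text
19.05 [0.51988011 0.33979365 0.3473141 ] [ 0.579  0.343  0.254  1.482 -0.     0.639]
```

View pics/w5o.png

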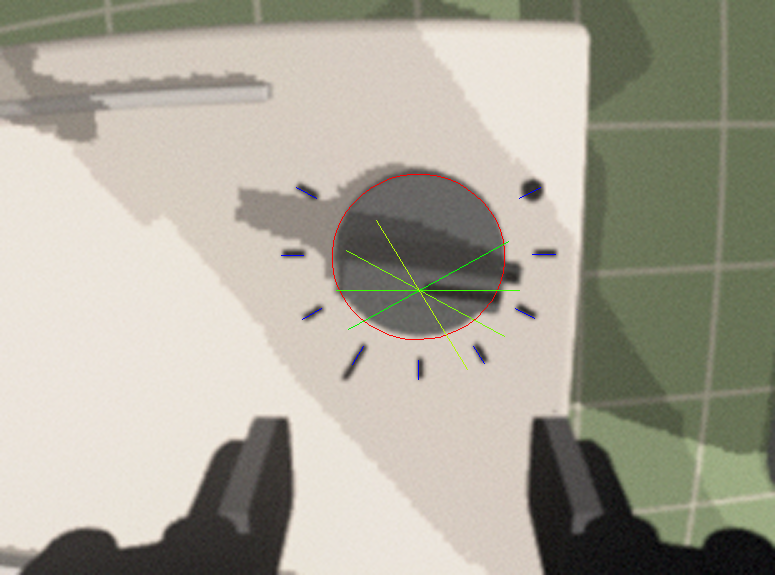

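The marks overlay fits exactly, and the bar points along fridge +y (nose at (515,285) in the crop, level with tick 1), so the dial is at position 1: four clicks clockwise, 120°. I'll turn the tool +90° so it closes across the bar.

Call:
{"fn": "send_rows", "kwargs": {
  "plan": [
    [5,0.1,0.3,-1,0,0,0.175],
    [5,0,0,-1,0,0,0.175],
    [5,0,0,-1,0,0,0.175],
    [5,0,0,-1,0,0,0.175],
    [5,0,0,-1,0,0,0.175],
    [5,0,0,0,0,0,0.175],
    [5,0,0,0,0,0,0.175],
    [5,0,0,0,0,0,0.175],
    [5,0,0,0,0,0,0.175],
    [5,0,0,0,0,0,0],
    [5,0,0,0,0,0,0]
  ]
}}

```text
time: 20.48
ee_pos: [0.5209, 0.3435, 0.2973]
eef_rot: [-2.156, 2.285, -0.0]
contact_force: [0.2, 0.7, -0.5]
opening: 0.05
grip_force: 0.0
```

Run:
```python
from h import *
o=wcam("w6");p=np.load("fridge.npy");M=Rn.from_rotvec(o["eef_rot"]).as_matrix()
print(o["ee_pos"],np.round(M,3),np.round(o["q"],3),fr(p,[[-.05,.2,.23]]))
im=cv2.imread("pics/w6.png");k=3
c=wproj("w6",fr(p,[[-.05,.2,.243]]))[0]; x,y=int(c[0]-100),max(0,int(c[1]-90));x=max(x,0)
o=cv2.resize(im[y:y+190,x:x+220],None,fx=k,fy=k,interpolation=cv2.INTER_CUBIC)
for n in(0,1,2):
    t=np.deg2rad(120-30*n);u=np.array([np.cos(t),np.sin(t)]);v=np.array([-u[1],u[0]])*.007;b=np.array([-.05,.2])
    R=[b-.028*u-v,b+.028*u-v,b+.028*u+v,b-.028*u+v,b-.028*u-v]
    q=((wproj("w6",fr(p,[[*r,.243] for r in R]))+.5-[x,y])*k).astype(int);cv2.polylines(o,[q],False,[(0,0,255),(0,255,0),(255,0,0)][n],1)
cv2.imwrite("pics/w6o.png",o)
```

```text
[0.52086188 0.34345162 0.29729549] [[-0.058 -0.998  0.   ]
 [-0.998  0.058  0.   ]
 [-0.    -0.    -1.   ]] [ 0.583  0.346  0.146  1.371 -0.    -0.929] [[0.52063601 0.34285945 0.23      ]]
```

View pics/w6o.png

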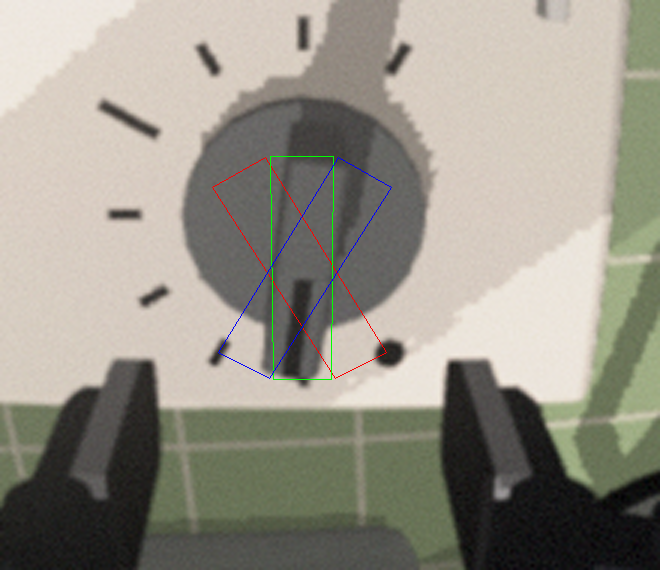

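The bar is at position 1 (about 6° past it clockwise); gripping will square it. Descend and grip.

Call:
{"fn": "send_rows", "kwargs": {
  "plan": [
    [5,0,0,-3,0,0,0],
    [5,0,0,-3,0,0,0],
    [5,0,0,-2.3,0,0,0],
    [5,0,0,0,0,0,0],
    [1,0,0,0,0,0,0],
    [1,0,0,0,0,0,0],
    [1,0,0,0,0,0,0],
    [1,0,0,0,0,0,0]
  ],
  "newtons": 30
}}

```text
time: 21.52
ee_pos: [0.5202, 0.3443, 0.2156]
eef_rot: [-2.16, 2.281, 0.001]
contact_force: [-4.8, -1.8, 5.5]
opening: 0.0135
grip_force: 32.1
```

Call:
{"fn": "send_rows", "kwargs": {
  "plan": [
    [1,0,-0.1,0,0,0,-0.175],
    [1,0,0,0,0,0,-0.175],
    [1,0,0,0,0,0,-0.175],
    [1,0,0,0,0,0,-0.175],
    [1,0,0,0,0,0,-0.175],
    [1,0,0,0,0,0,-0.175]
  ]
}}

```text
time: 22.28
ee_pos: [0.5208, 0.3437, 0.2156]
eef_rot: [-0.717, 3.057, 0.002]
contact_force: [-2.4, 0.4, 3.3]
opening: 0.0135
grip_force: 31.9
```

Call:
{"fn": "send_rows", "kwargs": {
  "plan": [
    [1,0,0,0,0,0,-0.175],
    [1,0,0,0,0,0,-0.175],
    [1,0,0,0,0,0,-0.175],
    [1,0,0,0,0,0,-0.175],
    [1,0,0,0,0,0,-0.175],
    [1,0,0,0,0,0,-0.17],
    [1,0,0,0,0,0,0],
    [1,0,0,0,0,0,0]
  ]
}}

```text
time: 23.28
ee_pos: [0.5207, 0.3429, 0.2156]
eef_rot: [0.897, 3.01, 0.001]
contact_force: [-3.9, -1.2, 5.7]
opening: 0.0135
grip_force: 32.0
```

Run:
```python
from h import *
o=bot.observe();p=np.load("fridge.npy");M=Rn.from_rotvec(o["eef_rot"]).as_matrix()
d=np.degrees(np.arctan2(M[1,1],M[0,1])-p[2])
# pointer direction = closing dir - 90 ; dial angle = 120 - pointer
print("dial deg",[(120-(d-90+s))%360 for s in(0,180)],o["moment"],o["contact_force"],o["q"][5],o["opening"])
```

```text
dial deg [np.float64(149.95368970195005), np.float64(329.95368970195005)] [-0.53868104  0.73157013  0.00350952] [-3.88582828 -1.24193657  5.72080137] 1.1616271716649942 0.013469487529117892
```

The gripped bar is at 150.0° = position 5. Release, rise clear, and check by numbers.

Call:
{"fn": "send_rows", "kwargs": {
  "plan": [
    [3,0,0,0,0,0,0],
    [5,0,0,0,0,0,0],
    [5,0,0,0,0,0,0],
    [5,0,0,3,0,0,0],
    [5,0,0,4,0,0,0],
    [5,0,0,2,0,0,0],
    [5,0,0,0,0,0,0],
    [5,0,0,0,0,0,0]
  ]
}}

```text
time: 24.28
ee_pos: [0.5203, 0.3428, 0.3029]
eef_rot: [-0.896, -3.01, 0.002]
contact_force: [-1.0, -0.8, -0.5]
opening: 0.0499
grip_force: 0.0
```

Run:
```python
from h import *
p=np.load("fridge.npy")
def dial(n):  # mean darkness along candidate black line on bar top (pointer half)
    g=cv2.GaussianBlur(cv2.imread(f"pics/{n}.png",0),(3,3),0).astype(np.float32)
    out=[]
    for a in np.arange(0,360,1.):
        t=np.deg2rad(120-a);r=np.linspace(.013,.027,15)
        q=wproj(n,fr(p,np.c_[-.05+r*np.cos(t),.2+r*np.sin(t),0*r+.243])).astype(np.float32)
        out.append(cv2.remap(g,q[:,0].reshape(1,-1).copy(),q[:,1].reshape(1,-1).copy(),1).mean())
    i=np.argsort(out)[:6];return i,np.round(np.array(out)[i])
o=wcam("w7");print("before",dial("w6"),"now",dial("w7"),o["time"],o["ee_pos"])
c=bot.camera("top");cv2.imwrite("pics/top1.png",c["image"][:,:,::-1])
# door + bystander check in top view: fin top brightness profile along fridge y, tumbler shift
T=cal("top");g=c["image"].mean(2).astype(np.float32)
g0=cv2.imread("pics/top0.png").astype(np.float32).mean(2)
for nm,im in(("before",g0),("after",g)):
    pr=[]
    for y in np.arange(-.26,-.23,.0025):  # dark gap of well at -y edge
        q=proj(T,fr(p,np.c_[np.linspace(-.06,.06,20),np.full(20,y+.03),np.full(20,.2)])).astype(np.float32)
        pr.append(cv2.remap(im,q[:,0].reshape(1,-1).copy(),q[:,1].reshape(1,-1).copy(),1).mean())
    print(nm,np.round(pr))
a,b=g0[190:220,355:385],g[190:220,355:385];print("tumbler shift px",cv2.phaseCorrelate(a.copy(),b.copy()))
```

```text
before (array([35, 36, 34, 37, 33, 38]), array([44., 45., 45., 46., 48., 49.], dtype=float32)) now (array([149, 150, 148, 151, 147, 152]), array([51., 51., 52., 55., 57., 60.], dtype=float32)) 24.275 [0.52028082 0.34278241 0.30285699]
before [ 59.  64.  68.  71.  73.  92. 128. 166. 183. 181. 181. 183.]
after [193. 194. 189. 176. 160. 160. 162. 162. 162. 162. 162. 162.]
tumbler shift px ((0.03770235400058297, -0.1108353350317337), 0.9897628886832132)
```

The dial reads 149–150°, the door's dark gap is gone, and the tumbler hasn't moved. Hand in.

```bash
python3 -c "
from cell import bot
print(bot.finish_job())"
```

```text
the job is handed in; nothing more can be done
None
```

The job is handed in, with no verdict reported back: the steel sippy cup stands upright in the fridge, the glass door is pushed shut against its stop, and the dial rests at position 5 (measured at about 149.5° of 150°), with the tumbler unmoved and the jar clear when last seen.

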